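# Set the click selector of a sieve shaker and start it

### The arm

A 6-joint arm with a two-finger parallel gripper is mounted at the origin on a cart in front of the work surface, level with it; the furniture and walls round the work are solid. World frame = base frame: x ahead of the robot, y to its left, z up, the work surface at z = 0. Lengths are in mm, angles in degrees, forces in N, time in s.
With the tool pointing down it reaches from about 275 to 850 mm from the base axis. Payload 5.2 kg.
Tool frame: the origin (TCP) lies on the centre line of the jaws, within the pads' length; the fingertips stand 19 mm ahead of it and the grasp point (between the pads) is the TCP; x points along the fingers, z is the direction in which the jaws open and shut, and the axes are right-handed (so a half turn about x gives the same grasp; the last joint's range is limited). The gripper opens to 85 mm and grips with 20 to 120 N. Pads are 22 mm wide; open, the fingers measure 114 mm over their backs; the gripper's body (76 mm by 85 mm) begins 54 mm behind the grasp point. The pads swing forward as they close: fully open they stand 13 mm farther back than shut.
Start: joints at [61.662, 14.817, 87.949, -0, 77.235, -11.62], TCP at [158.2, 526.762, 250.31] pointing down, gripper open.
Joint ranges: [-179.93, 179.93], [-52.35, 119.4], [10.71, 147.94], [-69.91, 249.91], [12.55, 155.21], [-178.61, 178.61]. Speed limits (degrees/s): [147.25, 147.25, 180, 180, 180, 180].

### API

Orientations are given as [roll, pitch, yaw] about the fixed x, y, z axes, in that order (R = Rz(yaw) Ry(pitch) Rx(roll)).
In Python, from workcell import telemetry, optics, env gives the robot as it stands. The module is installed in compiled form; this text tells all that it offers.
- The arm moves only by the tool apply_moves, never from a script. Its argument "plan" is a list of rows, each a list of 3 entries, a list of its own where there are three numbers: the turn, a rotation vector about the world's x, y, z in rad, then the shift along the world's x, y, z in m, then the closure in counts, from 0 (fully open) to 255 (shut). A call has exactly 8 rows; each row is the pose to reach, as a shift and turn from the pose measured when the call began; what a row does not reach only later rows make up. A row lasts 1/12 s, in which the tool goes at most 41.7 mm and 7.16 degrees, less where a joint would pass 70% of its speed; a pose out of reach is approached as far as the arm can. A call with a gripper value outside its range is refused whole. The fingers move at their own pace and stop on an object; "force" is the grip in N (left out, the last holds). Time passes only in rows, so rows that repeat a pose let the fingers close, or fill a call up. It gives the time, the measured TCP pose, the force and the opening at its end, in the units of the state.
- telemetry.read_state(): the state, without advancing time (a new reading comes with each control period).
- optics.camera(name): name is "scene" or "side" or "wrist"; returns a dict with "frame" (480x640x3 uint8, red, green, blue), "fov_y" (degrees; the focal length in pixels is half the picture's height over the tangent of half this angle, whatever the lens; pixels are square), "cx", "cy" (the principal point, pixels), "distortion" ([k1, k2, p1, p2, k3] as OpenCV has them; the pictures are not rectified), "origin" and "orientation" of the camera in the world; the wrist camera has in their place "T_tool_cam" (4x4, takes a point from camera to tool coordinates, whose origin is the TCP and whose axes are the tool frame's). Camera axes: x right, y down, z forward; pixel columns grow to the right and rows downward; lengths in mm; the calibration is good to about 2 mm. A picture is of the moment at which its call begins: read the wrist's pose just before it. There is no depth.
- env.job_done(): hands the job in, once; it reports no verdict.
The state is a dict: "clock": time; "qpos": joint angles; "joint_velocities": joint speeds; "tau": joint torques, N m; "ee_pos": TCP position; "tcp_rot": TCP orientation; "ft_force": force on the tool from outside, world axes, zero at the start; "wrist_torque": the same for the moment, N m; "opening": finger opening in mm.
Only numpy, scipy, OpenCV 4.12 (cv2) and the standard library are available. Lean on these libraries where they do the work, as an engineer would, in place of code of your own. Each camera call takes 0.05 s, during which the arm holds its last target.

### The job

Push the lever of the shaker's speed selector round clockwise with a fingertip to speed 5, the fifth click up from its off stop, without running past it; then press the start button right down and let it come up again. Only push: never take the lever between the fingers, never lift, shift or tilt the shaker, and leave the small round knob and everything standing on and around the shaker where it is.

Things in the scene. Friction and masses are not known exactly. Their poses are not given: they have to be found in the camera images.
- shaker: Sieve shaker: low white box, 270 mm along its x (front to back), 240 along y, loose on the worktop on rubber feet, 3 to 4.5 kg. Origin under its centre on the worktop, z up. The front half (x -135 to +1) is a level control panel 60 mm high with the speed selector left, start button right; behind it a deck 45 mm high carries a platform and a ring sieve, top 89 mm above the worktop.
- shaker_corner (a point): Point on the panel's top at its front right corner (x -125, y -110, z 60 mm in the shaker's frame).
- selector (a joint): Speed selector angle, rad: 0 = off stop, growing clockwise from above. Eight clicked positions 0.5236 (30 deg) apart: speed 5 = 2.618, last stop 3.665. Past half way it springs on to the next; 0.1 N m (about 3 N at the lever) takes it over a click. Starts at off, 1 or 2. On the panel 60 mm from the axis a short bar marks off, seven dots growing clockwise mark 1 to 7.
- selector_axis (a point): Point on the selector's axis, 75 mm above the worktop, mid-height of the lever; turns with it (x outwards along the lever, z up). Black hub 38 mm across at the foot, 88 mm top height; one straight upright lever 10 mm thick, from the hub to 52 mm off the axis, 63 to 87 mm above the worktop, pointing to the setting. Off points 105 deg counter-clockwise of the shaker's +x, speed 5 45 deg clockwise of it.
- selector_lever (a point): Point in the middle of the lever's thickness and height, 38 mm out from the selector's axis; axes as selector_axis (x outwards along the lever, y counter-clockwise across it).
- start_button_top (a point): Middle of the top face of the grey round start button (26 mm across) in a black housing, at x -92, y -80 mm in the shaker's frame; 82 mm above the worktop when up, its housing's top about 10 mm lower; pressed straight down.
- start_button (a joint): Travel of the start button in m: 0 up, 0.006 fully down (about 5 N); springs back.
- small_knob (a joint): Angle of the small round knob (24 mm across, 13 high, at x -26, y -88 mm in the shaker's frame), rad, 0 at the start; it turns easily. Leave it alone.
- sieve: Loose steel ring sieve, 83 mm across, 36 mm high, on the shaker's platform; origin at the centre of its underside.
- pellet_cup: Small loose aluminium cup, 38 mm across, 10 mm high, on the worktop just left of the shaker's front; origin at the centre of its underside.
- vial_short: Loose vial, 27 mm across, 62 mm high, on the worktop by the right side of the shaker; origin at the centre of its underside.
- vial_tall: Loose vial, 27 mm across, 76 mm high, on the worktop by the right side of the shaker; origin at the centre of its underside.
- marker: Loose marker pen, 17 mm thick, 136 mm long along its y, lying on the worktop in front of the shaker; origin under its centre.
- rotor: Loose toothed steel rotor, 65 mm across, 40 mm high, on the worktop by the left side of the shaker; origin at the centre of its underside.

How it is judged (in metres and radians):
On the way, in this order (a step that is already met when the one before it is completed fails the run):
1. the selector is clicked in at speed 5 with the start button up (value of joint selector between 2.498 and 2.738 rad and value of joint start_button below 0.002 m), for 0.3 s.
2. the start button is pressed right down with the selector at speed 5 (value of joint selector between 2.498 and 2.738 rad and value of joint start_button above 0.0045 m), for 0.05 s.
At the end, for the whole second after the job is handed in: The selector rests at speed 5 (2.618 rad, within 0.12), the start button is up again (under 1.5 mm), the shaker stands within 12 mm (its corner within 15 mm) of where it stood, the small knob within 0.2 rad and each loose thing within 20 mm (value of joint selector between 2.498 and 2.738 rad and velocity of joint selector between -0.1 and 0.1 rad/s and value of joint start_button below 0.0015 m and distance of shaker from where it was at the start of the episode below 0.012 m and distance of shaker_corner from where it was at the start of the episode below 0.015 m and value of joint small_knob between -0.2 and 0.2 rad and distance of each of sieve, pellet_cup, vial_short, vial_tall, marker, rotor from where it was at the start of the episode below 0.02 m); the robot touches nothing.
It fails at once if the selector runs past speed 5 (more than half a click) (value of joint selector above 2.8798 rad).
It fails at once if the start button is pressed with the selector not at speed 5 (value of joint start_button above 0.003 m and not (value of joint selector between 2.418 and 2.818 rad)).
It fails at once if the lever is taken between the fingers (x of the grasp point in the frame of selector_lever between -0.02 and 0.02 m and y of the grasp point in the frame of selector_lever between -0.006 and 0.006 m and z of the grasp point in the frame of selector_lever between -0.02 and 0.02 m).
It fails at once if the shaker is shifted, lifted or tilted (distance of shaker from where it was at the start of the episode above 0.012 m or distance of shaker_corner from where it was at the start of the episode above 0.015 m or angle between shaker's own z axis and vertical above 0.05 rad).
It fails at once if something on or around the shaker is shifted or lifted, or the small knob turned (not (value of joint small_knob between -0.2 and 0.2 rad) or distance of any of sieve, pellet_cup, vial_short, vial_tall, marker, rotor from where it was at the start of the episode above 0.02 m).
It also fails if it takes over 51 s, if anything falls off the work surface, if the arm or the gripper's body presses on something with over 40 N, if the wrist force passes 120 N, or if a joint passes its speed limit or range.

## Working session

There is one attempt and no reset: what is moved stays moved. The work goes in short steps, Python scripts to look and compute and a tool call to move; the robot and the scene stay as the last step left them, time stands still between calls to the robot, and variables do not carry over. Pictures are saved under pics/ and viewed, and the job is handed in when it is done.

Besides the shell and the picture viewer there is one more tool, called after ">>>" as name([rows], argument=value, ...), one row to a line, values as JSON. apply_moves: Moves the arm, as the interface text tells. Its arguments: {"type":"object","properties":{"plan":{"type":"array","items":{"type":"array"}},"force":{"type":"number"}},"required":["plan"]}

```bash
mkdir -p pics; cat > h.py <<'E'
import numpy as np, cv2, json
from workcell import telemetry, optics, env
from scipy.spatial.transform import Rotation as R
def grab(n,tag):
    s=telemetry.read_state(); c=optics.camera(n)
    cv2.imwrite(f'pics/{tag}.png',cv2.cvtColor(c['frame'],cv2.COLOR_RGB2BGR))
    np.save(f'pics/{tag}.npy',dict(s=s,c=c),allow_pickle=True); return s,c
E
python3 - <<'E'
from h import *
for n in ['scene','side','wrist']:
    s,c=grab(n,n+'0'); print(n,{k:v for k,v in c.items() if k!='frame'})
print(s)
E
```

```text
scene {'fov_y': 47.974957393084736, 'cx': 319.38445858382215, 'cy': 249.4259210434575, 'distortion': array([0.03791428, 0.        , 0.        , 0.        , 0.        ]), 'origin': array([  45.66518322, -228.23867437,  864.23824314]), 'orientation': array([-142.49279969,    0.64687167,  -65.63659217])}
side {'fov_y': 47.75783289520671, 'cx': 308.11791935444654, 'cy': 232.03002659191137, 'distortion': array([0.00156222, 0.        , 0.        , 0.        , 0.        ]), 'origin': array([642.84754544, 599.65233529, 802.93202225]), 'orientation': array([-142.23395745,   -0.81769503,  179.86307633])}
wrist {'fov_y': 69.89555353663252, 'cx': 318.649228694634, 'cy': 240.3525787201575, 'distortion': array([-0.0673009,  0.       ,  0.       ,  0.       ,  0.       ]), 'T_tool_cam': array([[-1.03739943e-03, -2.97977072e-01,  9.54572464e-01,
        -1.22861955e+02],
       [-2.44067906e-04, -9.54572874e-01, -2.97977465e-01,
         7.55956993e+01],
       [ 9.99999432e-01, -5.42102153e-04,  9.17546712e-04,
         5.67039442e-01],
       [ 0.00000000e+00,  0.00000000e+00,  0.00000000e+00,
         1.00000000e+00]])}
{'clock': 0.1, 'qpos': array([ 6.16612902e+01,  1.48550657e+01,  8.80059309e+01,  6.13629682e-05,
        7.72357835e+01, -1.16188443e+01]), 'joint_velocities': array([-0.02858626, -0.16407475, -0.09882281, -0.02147322,  0.11981497,
       -0.00947667]), 'tau': array([ 1.90453626e-03, -4.46973002e+01, -2.91243607e+01, -4.80152958e-04,
        6.33046293e-03, -3.50320613e-05]), 'ee_pos': array([157.97937423, 526.34494608, 249.55010916]), 'tcp_rot': array([ 168.34573895,   89.90321991, -118.37414021]), 'ft_force': array([ 0.08801673,  0.29829112, -0.41262153]), 'wrist_torque': array([-0.03895014, -0.02157481,  0.01033674]), 'opening': 85.85677304174932}
```

View pics/scene0.png

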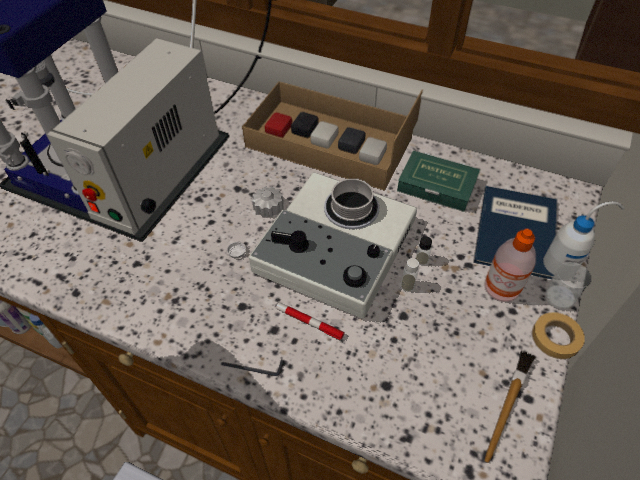

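View pics/side0.png

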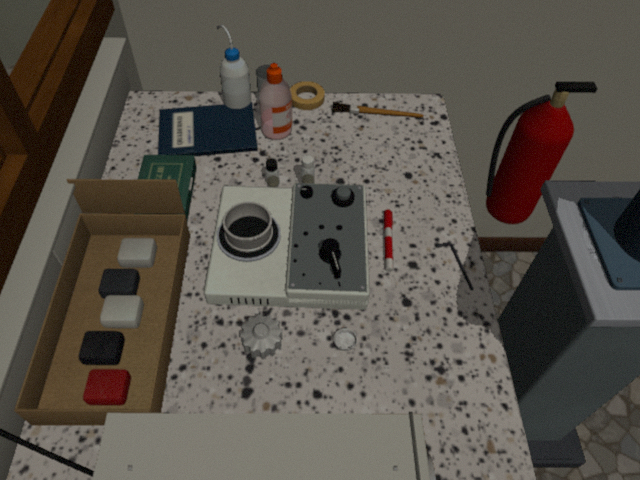

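View pics/wrist0.png

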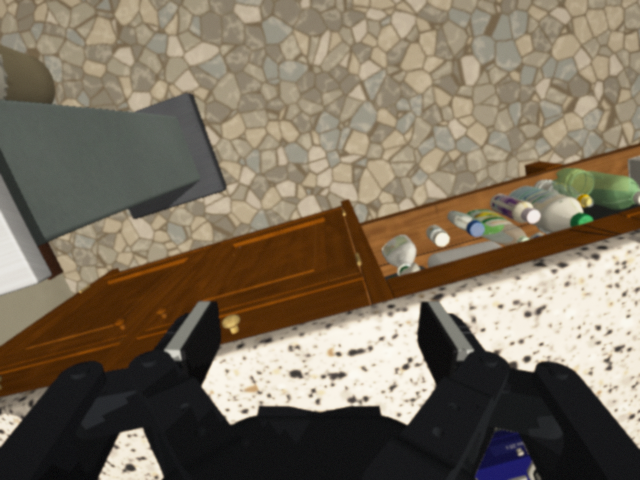

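```bash
python3 - <<'E'
import cv2
a=cv2.imread('pics/scene0.png'); b=cv2.imread('pics/side0.png')
cv2.imwrite('pics/sc1.png',cv2.resize(a[165:325,230:440],None,fx=3.7,fy=3.7,interpolation=cv2.INTER_CUBIC))
cv2.imwrite('pics/sd1.png',cv2.resize(b[170:320,200:380],None,fx=4,fy=4,interpolation=cv2.INTER_CUBIC))
E
```

```text
(no output)
```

View pics/sc1.png

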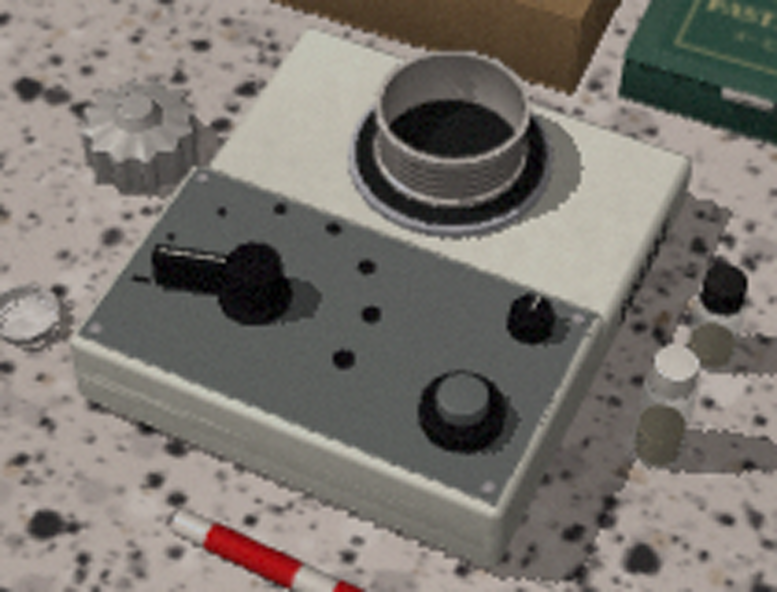

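View pics/sd1.png

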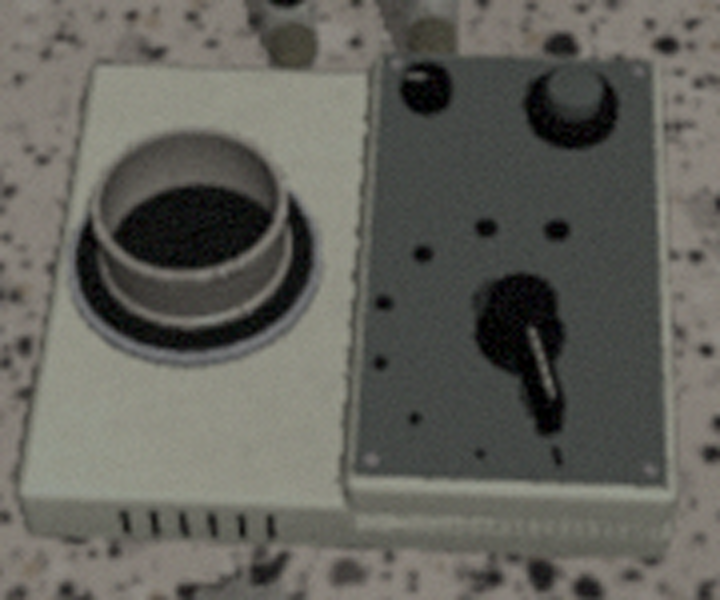

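```bash
cat >> h.py <<'E'
def cam(c):
    f=240/np.tan(np.radians(c['fov_y']/2)); K=np.array([[f,0,c['cx']],[0,f,c['cy']],[0,0,1]])
    return K,np.array(c['distortion'])
def proj(c,P,o=None,Rm=None):
    K,d=cam(c)
    if o is None: o=c['origin']; Rm=R.from_euler('xyz',c['orientation'],degrees=True).as_matrix()
    return cv2.projectPoints(((np.atleast_2d(P)-o)@Rm).astype(float),np.zeros(3),np.zeros(3),K,d)[0][:,0]
E
cat > fit.py <<'E'
from h import *
from scipy.optimize import least_squares
sc=np.load('pics/scene0.npy',allow_pickle=True).item()['c']; sd=np.load('pics/side0.npy',allow_pickle=True).item()['c']
A=np.array([(171,237),(222,211),(280,209),(333,229),(367,267),(371,314),(344,359),(463,396)])/3.7+[230,165]
B=np.array([(480,454),(415,419),(380,363),(384,303),(423,254),(486,228),(557,230),(577,90)])/4+[200,170]
def pts(p):
    x,y,w,ax,ay=p
    a=np.radians(105-30*np.arange(1,8))
    L=np.c_[ax+60*np.cos(a),ay+60*np.sin(a),60+0*a]; L=np.r_[L,[[-92,-80,82]]]
    c,s=np.cos(w),np.sin(w)
    return L@np.array([[c,-s,0],[s,c,0],[0,0,1]]).T+[x,y,0]
def res(p,u=(1,1)):
    P=pts(p); return np.r_[u[0]*(proj(sc,P)-A).ravel(),u[1]*(proj(sd,P)-B).ravel()]
for u in [(1,1),(1,0),(0,1)]:
    r=least_squares(res,[600,100,0,-60,50],args=(u,)); p=r.x
    c,s=np.cos(p[2]),np.sin(p[2])
    print('shaker',p[:2].round(1),'yaw',np.degrees(p[2]).round(2),'sel',p[3:].round(1),'axis world',(p[:2]+[c*p[3]-s*p[4],s*p[3]+c*p[4]]).round(1),'btn',pts(p)[7].round(1),'rms',np.sqrt(np.mean(r.fun**2)).round(2))
    if u==(1,1): print(r.fun.reshape(2,8,2).round(1))
E
python3 fit.py
```

```text
shaker [662.2  26.3] yaw -2.08 sel [-68.5  43.8] axis world [595.4  72.5] btn [567.4 -50.3  82. ] rms 0.75
[[[ 0.2  1.3]
  [ 0.1  1.4]
  [ 0.3  1.1]
  [ 0.2  1. ]
  [ 0.   1.1]
  [ 0.1  1.3]
  [ 0.1  1.2]
  [-0.7  0.4]]

 [[-0.7  0.4]
  [-0.7  0.5]
  [-0.6  0.6]
  [-0.7  0.6]
  [-0.7  0.6]
  [-0.8  0.6]
  [-0.7  0.7]
  [-0.5 -0.7]]]
shaker [663.5  25.4] yaw -2.11 sel [-67.3  46.2] axis world [598.   74.1] btn [568.7 -51.2  82. ] rms 0.08
shaker [661.4  27.8] yaw -2.15 sel [-68.8  41.1] axis world [594.2  71.4] btn [566.5 -48.7  82. ] rms 0.06
```

```bash
cat >> h.py <<'E'
def back(c,px,z):
    K,d=cam(c); Rm=R.from_euler('xyz',c['orientation'],degrees=True).as_matrix()
    u=cv2.undistortPoints(np.array([[px]],float),K,d)[0,0]; v=Rm@[u[0],u[1],1]; o=np.array(c['origin'])
    return o+v*(z-o[2])/v[2]
E
python3 - <<'E'
from h import *
sc=np.load('pics/scene0.npy',allow_pickle=True).item()['c'];sd=np.load('pics/side0.npy',allow_pickle=True).item();s=sd['s'];sd=sd['c']
for n,px in [('boxcorner',(140,238)),('backcorner',(226,138)),('leftnear',(5,185))]: print(n,back(sc,px,0).round(),back(sc,px,10).round())
for z in (150,200,250,300): print(z,back(sc,(183,42),z).round(),back(sc,(55,132),z).round(), back(sd,(105,415),z).round(),back(sd,(425,415),z).round())
M=R.from_euler('xyz',s['tcp_rot'],degrees=True).as_matrix();print(M.round(3))
E
```

```text
boxcorner [524. 404.   0.] [518. 396.  10.]
backcorner [862. 398.   0.] [853. 391.  10.]
leftnear [528. 765.   0.] [523. 753.  10.]
150 [973. 553. 150.] [597. 610. 150.] [877. 374. 150.] [491. 373. 150.]
200 [908. 498. 200.] [559. 551. 200.] [859. 391. 200.] [503. 390. 200.]
250 [843. 443. 250.] [520. 492. 250.] [841. 408. 250.] [515. 408. 250.]
300 [778. 389. 300.] [481. 434. 300.] [823. 426. 300.] [526. 425. 300.]
[[-0.001 -0.958  0.288]
 [-0.002  0.288  0.958]
 [-1.     0.    -0.002]]
```

>>> apply_moves([
  [[0,0,0.517],[0.3945,-0.4206,-0.02],255],
  [[0,0,0.517],[0.3945,-0.4206,-0.02],255],
  [[0,0,0.517],[0.3945,-0.4206,-0.02],255],
  [[0,0,0.517],[0.3945,-0.4206,-0.02],255],
  [[0,0,0.517],[0.3945,-0.4206,-0.02],255],
  [[0,0,0.517],[0.3945,-0.4206,-0.02],255],
  [[0,0,0.517],[0.3945,-0.4206,-0.02],255],
  [[0,0,0.517],[0.3945,-0.4206,-0.02],255],
])

```text
clock: 0.82
ee_pos: [374.8, 295.3, 238.9]
tcp_rot: [164.1, 89.9, -92.9]
ft_force: [0.3, 0.7, -0.9]
opening: -0.1
```

>>> apply_moves([
  [[0,0,0],[0.1777,-0.1895,-0.04],255],
  [[0,0,0],[0.1777,-0.1895,-0.04],255],
  [[0,0,0],[0.1777,-0.1895,-0.04],255],
  [[0,0,0],[0.1777,-0.1895,-0.04],255],
  [[0,0,0],[0.1777,-0.1895,-0.08],255],
  [[0,0,0],[0.1777,-0.1895,-0.1],255],
  [[0,0,0],[0.1777,-0.1895,-0.1],255],
  [[0,0,0],[0.1777,-0.1895,-0.1],255],
])

```text
clock: 1.48
ee_pos: [552.9, 101.4, 133.2]
tcp_rot: [100.0, 89.6, -157.3]
ft_force: [-1.3, 0.1, -0.3]
opening: -0.1
```

```bash
cat > look.py <<'E'
import sys
from h import *
t=sys.argv[1]
s,a=grab('scene','sc'+t); s2,b=grab('side','sd'+t)
o=[]
for c,(x0,y0) in ((a,(240,150)),(b,(250,150))):
    o.append(cv2.resize(cv2.cvtColor(c['frame'],cv2.COLOR_RGB2BGR)[y0:y0+170,x0:x0+115],(400,591),interpolation=cv2.INTER_CUBIC))
cv2.imwrite('pics/L%s.png'%t,np.hstack(o))
M=R.from_euler('xyz',s['tcp_rot'],degrees=True).as_matrix()
print(s['clock'],s['ee_pos'].round(1),'z az',np.degrees(np.arctan2(M[1,2],M[0,2])).round(1),'tilt',M[:,0].round(3),s['ft_force'].round(1),s['wrist_torque'].round(2),s['qpos'].round(0))
E
python3 look.py a
```

```text
1.4833 [552.9 101.4 133.2] z az 102.7 tilt [-0.007 -0.003 -1.   ] [-1.3  0.1 -0.3] [ 0.02  0.02 -0.01] [  -1.   22.   95.   -0.   63. -103.]
```

View pics/La.png

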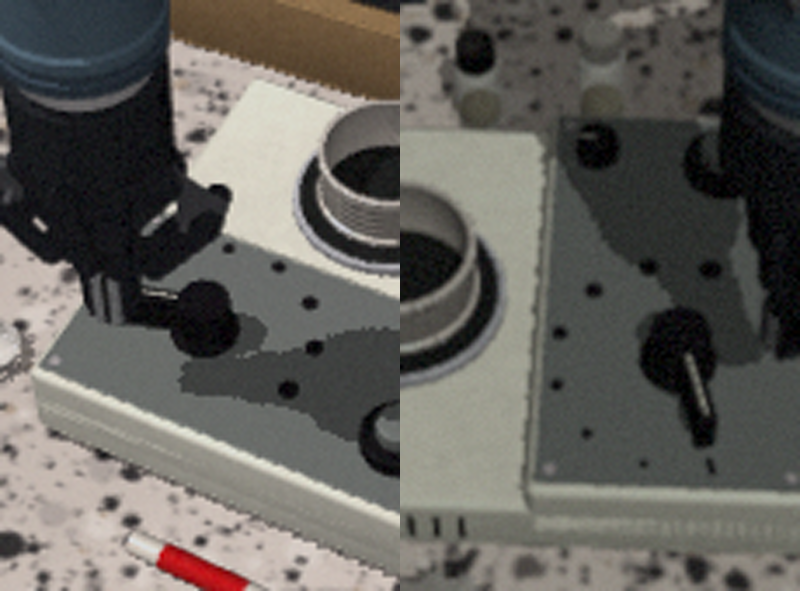

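>>> apply_moves([
  [[0,0,0],[0,0.004,-0.02],255],
  [[0,0,0],[0,0.004,-0.035],255],
  [[0,0,0],[0,0.004,-0.044],255],
  [[0,0,0],[0,0.004,-0.044],255],
  [[0,0,0],[0.004,0.005,-0.044],255],
  [[0,0,0],[0.008,0.006,-0.044],255],
  [[0,0,0],[0.012,0.007,-0.044],255],
  [[0,0,0],[0.012,0.007,-0.044],255],
])

```text
clock: 2.25
ee_pos: [565.6, 112.1, 94.4]
tcp_rot: [119.4, 89.9, -137.8]
ft_force: [-0.1, -0.0, 0.3]
opening: -0.0
```

```bash
python3 look.py b; cat > plan.py <<'E'
# usage: plan.py k0.. : rows from current measured pose to lever-contact angles (clicks)
import sys
from h import *
s=telemetry.read_state(); A=np.array([596,72.8]); yaw=-2.1; D=float(sys.argv[1]); r=float(sys.argv[2])
M=R.from_euler('xyz',s['tcp_rot'],degrees=True).as_matrix(); az=np.degrees(np.arctan2(M[1,2],M[0,2]))
p=s['ee_pos'][:2]-A
for k in map(float,sys.argv[3:]):
    t=105-30*k+yaw; c,q=np.cos(np.radians(t)),np.sin(np.radians(t))
    F=A+r*np.array([c,q])+D*np.array([-q,c]); d=F-s['ee_pos'][:2]
    print(k,'turn',np.radians(t-az).round(3),'shift',(d/1000).round(4),'z->89',round((89-s['ee_pos'][2])/1000,4))
E
python3 plan.py 16 42 0 0.1 0.2 0.3 0.4 0.5 0.6 0.7
```

```text
2.25 [565.6 112.1  94.4] z az 102.8 tilt [-0.001 -0.001 -1.   ] [-0.1 -0.   0.3] [-0.03 -0.01  0.  ] [   0.   26.   95.   -0.   59. -103.]
0.0 turn 0.002 shift [ 0.0066 -0.0018] z->89 -0.0047
0.1 turn -0.05 shift [ 0.0086 -0.0005] z->89 -0.0047
0.2 turn -0.103 shift [0.0107 0.0006] z->89 -0.0047
0.3 turn -0.155 shift [0.0128 0.0017] z->89 -0.0047
0.4 turn -0.207 shift [0.015  0.0026] z->89 -0.0047
0.5 turn -0.26 shift [0.0172 0.0034] z->89 -0.0047
0.6 turn -0.312 shift [0.0194 0.0041] z->89 -0.0047
0.7 turn -0.365 shift [0.0217 0.0047] z->89 -0.0047
```

View pics/Lb.png

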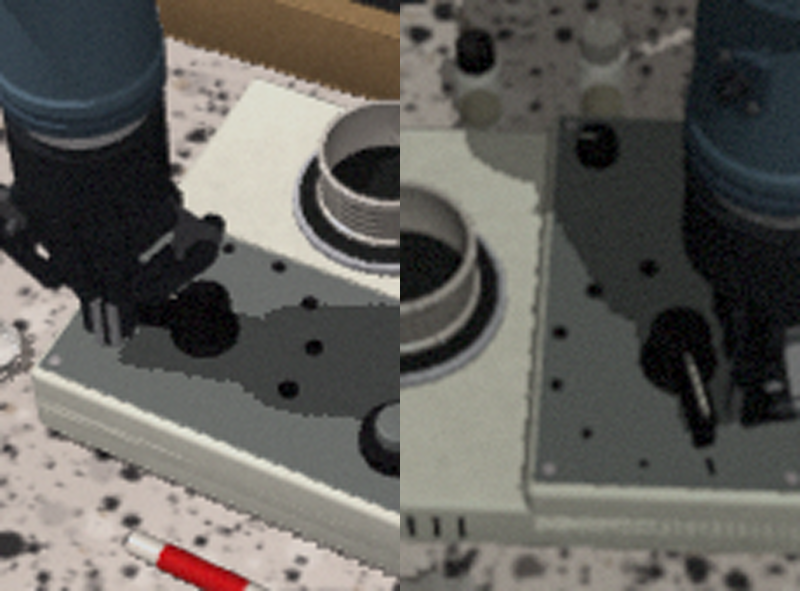

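>>> apply_moves([
  [[0,0,0],[0.003,-0.0018,-0.0047],255],
  [[0,0,0],[0.0066,-0.0018,-0.0047],255],
  [[0,0,-0.05],[0.0086,-0.0005,-0.0047],255],
  [[0,0,-0.103],[0.0107,0.0006,-0.0047],255],
  [[0,0,-0.155],[0.0128,0.0017,-0.0047],255],
  [[0,0,-0.207],[0.015,0.0026,-0.0047],255],
  [[0,0,-0.26],[0.0172,0.0034,-0.0047],255],
  [[0,0,-0.312],[0.0194,0.0041,-0.0047],255],
])

```text
clock: 3.02
ee_pos: [583.6, 115.8, 88.5]
tcp_rot: [98.2, 89.7, -177.1]
ft_force: [-0.7, -0.3, -0.8]
opening: 0.1
```

```bash
python3 look.py c; python3 plan.py 16 42 0.7 0.8 0.9 1 1.1 1.2 1.3 1.4
```

```text
3.0167 [583.6 115.8  88.5] z az 84.7 tilt [-0.005 -0.    -1.   ] [-0.7 -0.3 -0.8] [-0.05  0.12 -0.04] [  0.  28.  93.  -0.  59. -84.]
0.7 turn -0.052 shift [0.0019 0.0008] z->89 0.0003
0.8 turn -0.104 shift [0.0043 0.0012] z->89 0.0003
0.9 turn -0.157 shift [0.0066 0.0016] z->89 0.0003
1.0 turn -0.209 shift [0.0089 0.0018] z->89 0.0003
1.1 turn -0.261 shift [0.0113 0.0019] z->89 0.0003
1.2 turn -0.314 shift [0.0136 0.0019] z->89 0.0003
1.3 turn -0.366 shift [0.016  0.0017] z->89 0.0003
1.4 turn -0.418 shift [0.0183 0.0014] z->89 0.0003
```

View pics/Lc.png

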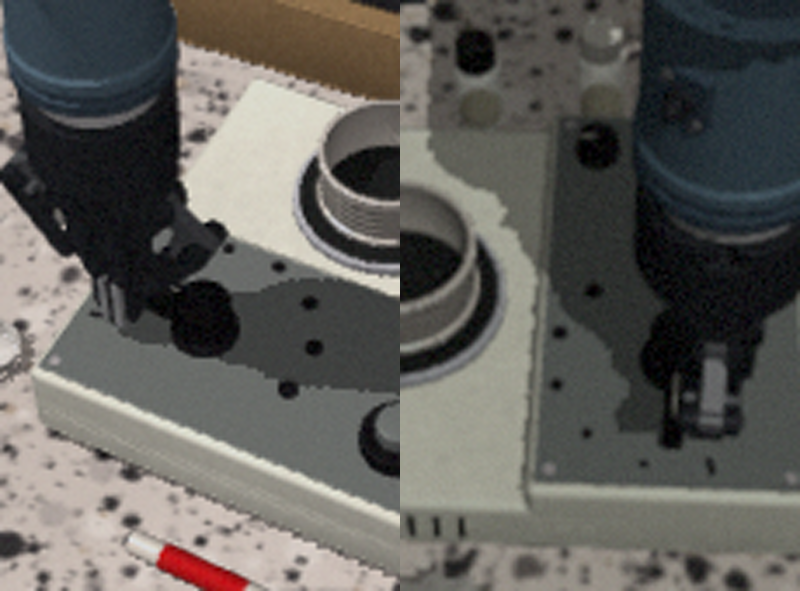

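>>> apply_moves([
  [[0,0,-0.052],[0.0019,0.0008,0],255],
  [[0,0,-0.104],[0.0043,0.0012,0],255],
  [[0,0,-0.157],[0.0066,0.0016,0],255],
  [[0,0,-0.209],[0.0089,0.0018,0],255],
  [[0,0,-0.261],[0.0113,0.0019,0],255],
  [[0,0,-0.314],[0.0136,0.0019,0],255],
  [[0,0,-0.366],[0.016,0.0017,0],255],
  [[0,0,-0.418],[0.0183,0.0014,0],255],
])

```text
clock: 3.78
ee_pos: [602.0, 117.4, 88.5]
tcp_rot: [98.4, 89.7, 159.3]
ft_force: [-2.1, 0.5, 1.7]
opening: -0.2
```

```bash
python3 look.py d; python3 plan.py 16 42 1.5 1.6 1.7 1.8 1.9 2 2.1 2.2
```

```text
3.7833 [602.  117.4  88.5] z az 60.9 tilt [-0.005  0.002 -1.   ] [-2.1  0.5  1.7] [ 0.16  0.17 -0.01] [  1.  30.  90.   0.  61. -60.]
1.5 turn -0.054 shift [ 0.0023 -0.0003] z->89 0.0005
1.6 turn -0.106 shift [ 0.0046 -0.0008] z->89 0.0005
1.7 turn -0.158 shift [ 0.0069 -0.0015] z->89 0.0005
1.8 turn -0.211 shift [ 0.0091 -0.0022] z->89 0.0005
1.9 turn -0.263 shift [ 0.0113 -0.0031] z->89 0.0005
2.0 turn -0.315 shift [ 0.0134 -0.0041] z->89 0.0005
2.1 turn -0.368 shift [ 0.0155 -0.0052] z->89 0.0005
2.2 turn -0.42 shift [ 0.0175 -0.0064] z->89 0.0005
```

View pics/Ld.png

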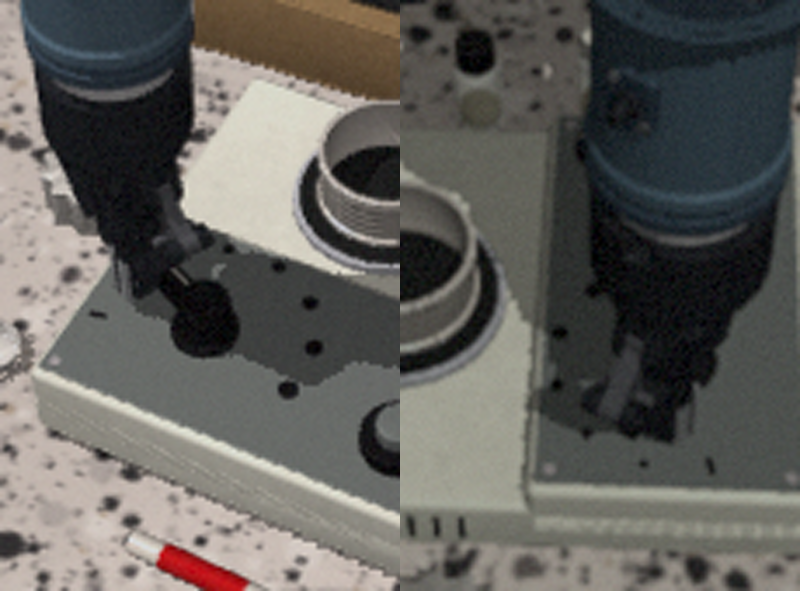

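Force of ~2 N opposes the push, and the lever is moving with the finger as modelled. Continuing.

>>> apply_moves([
  [[0,0,-0.054],[0.0023,-0.0003,0],255],
  [[0,0,-0.106],[0.0046,-0.0008,0],255],
  [[0,0,-0.158],[0.0069,-0.0015,0],255],
  [[0,0,-0.211],[0.0091,-0.0022,0],255],
  [[0,0,-0.263],[0.0113,-0.0031,0],255],
  [[0,0,-0.315],[0.0134,-0.0041,0],255],
  [[0,0,-0.368],[0.0155,-0.0052,0],255],
  [[0,0,-0.42],[0.0175,-0.0064,0],255],
])

```text
clock: 4.55
ee_pos: [619.5, 111.2, 88.4]
tcp_rot: [99.2, 89.7, 136.1]
ft_force: [-2.9, 1.7, 0.7]
opening: -0.1
```

```bash
python3 look.py e; python3 plan.py 16 42 2.3 2.4 2.5 2.6 2.7 2.8 2.9 3.0
```

```text
4.55 [619.5 111.2  88.4] z az 36.9 tilt [-0.004  0.004 -1.   ] [-2.9  1.7  0.7] [ 0.36  0.21 -0.  ] [ -0.  31.  88.   0.  62. -37.]
2.3 turn -0.054 shift [ 0.0022 -0.0014] z->89 0.0007
2.4 turn -0.106 shift [ 0.0041 -0.0028] z->89 0.0007
2.5 turn -0.159 shift [ 0.0059 -0.0043] z->89 0.0007
2.6 turn -0.211 shift [ 0.0076 -0.0059] z->89 0.0007
2.7 turn -0.264 shift [ 0.0092 -0.0076] z->89 0.0007
2.8 turn -0.316 shift [ 0.0108 -0.0094] z->89 0.0007
2.9 turn -0.368 shift [ 0.0123 -0.0112] z->89 0.0007
3.0 turn -0.421 shift [ 0.0136 -0.0131] z->89 0.0007
```

View pics/Le.png

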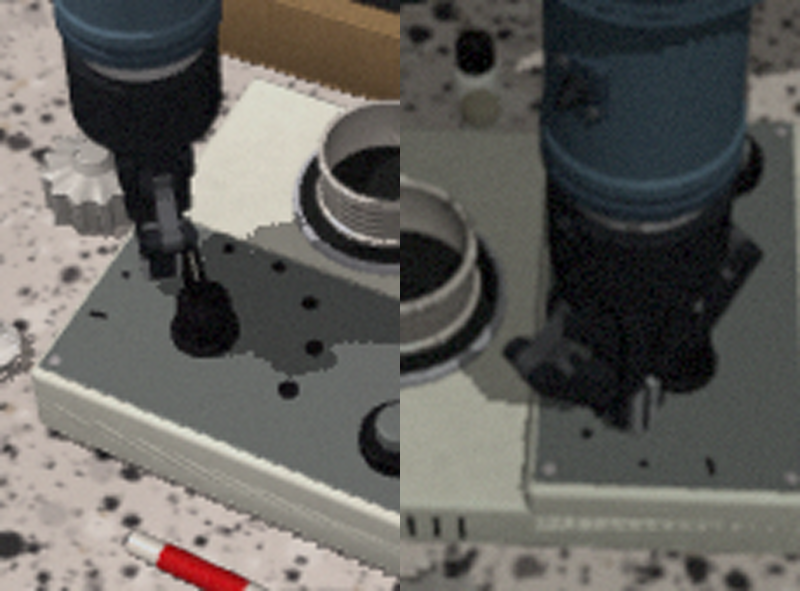

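>>> apply_moves([
  [[0,0,-0.054],[0.0022,-0.0014,0.0003],255],
  [[0,0,-0.106],[0.0041,-0.0028,0.0005],255],
  [[0,0,-0.159],[0.0059,-0.0043,0.0005],255],
  [[0,0,-0.211],[0.0076,-0.0059,0.0005],255],
  [[0,0,-0.264],[0.0092,-0.0076,0.0005],255],
  [[0,0,-0.316],[0.0108,-0.0094,0.0005],255],
  [[0,0,-0.368],[0.0123,-0.0112,0.0005],255],
  [[0,0,-0.421],[0.0136,-0.0131,0.0005],255],
])

```text
clock: 5.32
ee_pos: [633.4, 97.7, 88.8]
tcp_rot: [96.4, 89.7, 109.4]
ft_force: [0.4, 2.5, -0.4]
opening: 0.0
```

```bash
python3 look.py f; python3 plan.py 16 42 3.1 3.2 3.3 3.4 3.5 3.6 3.7 3.8
python3 - <<'E'
from h import *
c=np.load('pics/scf.npy',allow_pickle=True).item()['c']
A=np.array([596,72.8])
for k in np.arange(2,4.1,.25):
    t=np.radians(102.9-30*k); P=[[*(A+r*np.array([np.cos(t),np.sin(t)])),87] for r in (19,52)]
    print(k,((proj(c,P)-[240,150])*3.478).round(0).tolist())
E
```

```text
5.3167 [633.4  97.7  88.8] z az 12.9 tilt [-0.002  0.004 -1.   ] [ 0.4  2.5 -0.4] [ 0.45  0.07 -0.03] [ -1.  32.  86.   0.  62. -14.]
3.1 turn -0.054 shift [ 0.0012 -0.002 ] z->89 0.0003
3.2 turn -0.107 shift [ 0.0024 -0.004 ] z->89 0.0003
3.3 turn -0.159 shift [ 0.0034 -0.0062] z->89 0.0003
3.4 turn -0.211 shift [ 0.0043 -0.0083] z->89 0.0003
3.5 turn -0.264 shift [ 0.0051 -0.0105] z->89 0.0003
3.6 turn -0.316 shift [ 0.0058 -0.0128] z->89 0.0003
3.7 turn -0.368 shift [ 0.0064 -0.015 ] z->89 0.0003
3.8 turn -0.421 shift [ 0.0069 -0.0174] z->89 0.0003
2.0 [[193.0, 277.0], [176.0, 233.0]]
2.25 [[198.0, 276.0], [188.0, 231.0]]
2.5 [[202.0, 276.0], [200.0, 229.0]]
2.75 [[207.0, 276.0], [213.0, 229.0]]
3.0 [[212.0, 276.0], [225.0, 231.0]]
3.25 [[216.0, 277.0], [237.0, 233.0]]
3.5 [[220.0, 278.0], [248.0, 237.0]]
3.75 [[224.0, 280.0], [259.0, 241.0]]
4.0 [[228.0, 282.0], [269.0, 247.0]]
```

View pics/Lf.png

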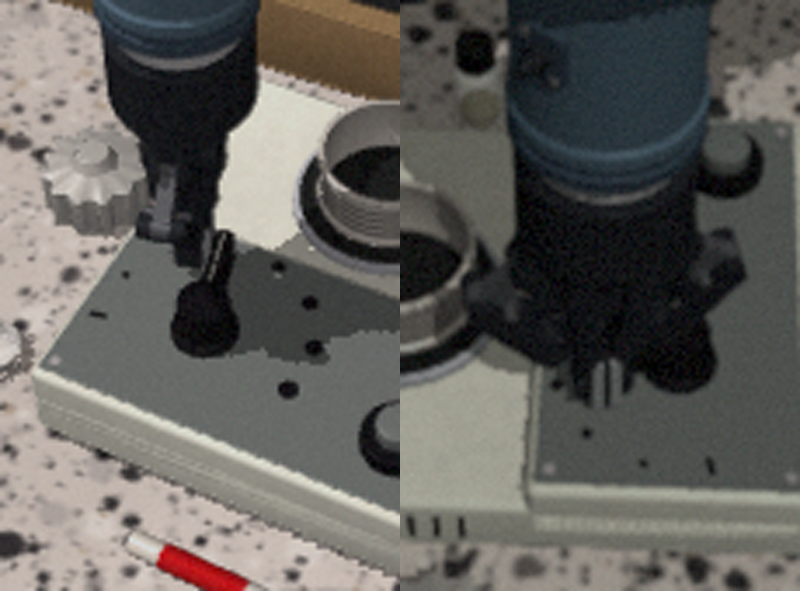

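```bash
python3 - <<'E'
from h import *
a=np.load('pics/scf.npy',allow_pickle=True).item()['c'];b=np.load('pics/sdf.npy',allow_pickle=True).item()['c']
def tri(p,q):
    pa=np.array(p)/3.478+[240,150]; pb=(np.array(q)-[400,0])/3.478+[250,150]
    def ray(c,px): 
        u=back(c,px,0)-c['origin']; return np.array(c['origin']),u/np.linalg.norm(u)
    o1,d1=ray(a,pa);o2,d2=ray(b,pb); t=np.linalg.lstsq(np.c_[d1,-d2],o2-o1,rcond=None)[0]
    return (o1+t[0]*d1).round(),(o2+t[1]*d2).round()
print('near knuckle',tri((140,233),(740,285)),tri((145,215),(735,250)))
# far knuckle outer end at side (475,300), as function of assumed tool plane y~97
for z in (90,100,110,120,130): print(z,back(b,((472-400)/3.478+250,300/3.478+150),z).round())
print('tip',[ (proj(c,[[633.4,97.7,69.8]])) for c in (a,b)])
# sieve from initial pictures: top rim left/right, side crop scale4 off (200,170)
s=np.load('pics/side0.npy',allow_pickle=True).item()['c']
for p in [(93,205),(290,200),(190,130),(188,278)]: print('rim',back(s,np.array(p)/4+[200,170],89).round())
cv2.imwrite('pics/zf.png',cv2.resize(cv2.cvtColor(a['frame'],cv2.COLOR_RGB2BGR)[180:245,260:330],None,fx=9,fy=9,interpolation=cv2.INTER_CUBIC))
cv2.imwrite('pics/zg.png',cv2.convertScaleAbs(cv2.resize(cv2.cvtColor(b['frame'],cv2.COLOR_RGB2BGR)[205:275,260:355],None,fx=8,fy=8,interpolation=cv2.INTER_CUBIC),alpha=2))
E
```

```text
near knuckle (array([575.,  95., 156.]), array([572.,  97., 155.])) (array([575.,  91., 171.]), array([575.,  91., 171.]))
90 [693.  57.  90.]
100 [692.  64. 100.]
110 [692.  72. 110.]
120 [691.  80. 120.]
130 [690.  87. 130.]
tip [array([[295.75665855, 224.83923666]]), array([[306.76390468, 263.9373881 ]])]
rim [774.  25.  89.]
rim [692.  21.  89.]
rim [736. -17.  89.]
rim [732.  63.  89.]
```

View pics/zf.png

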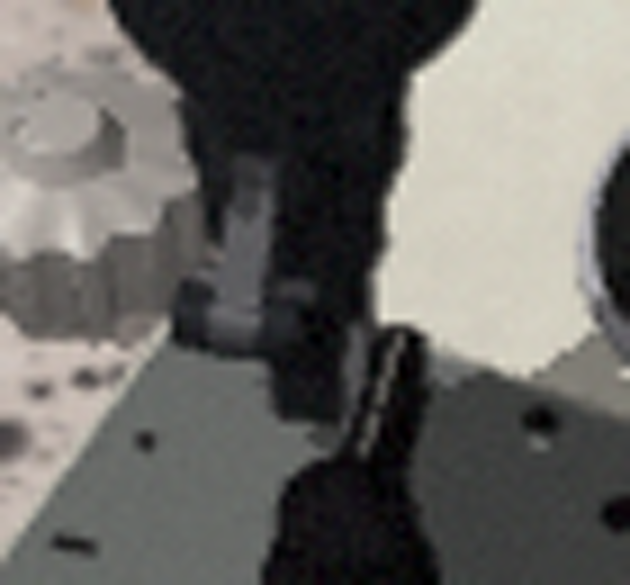

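View pics/zg.png

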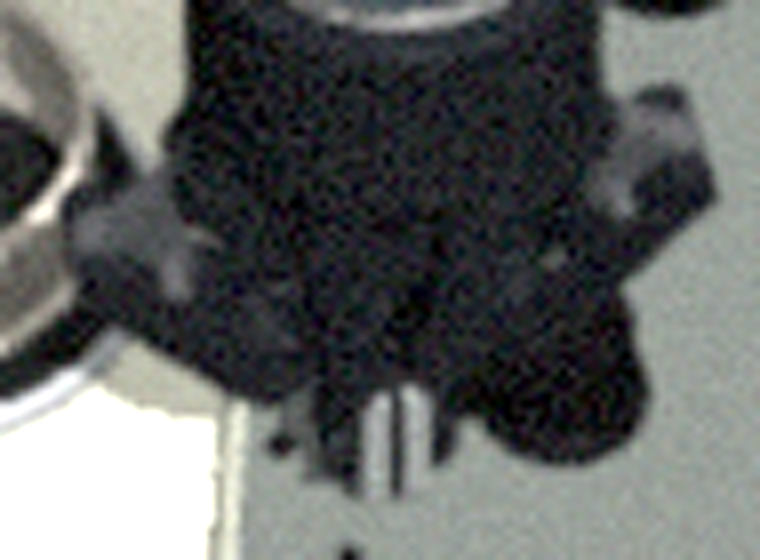

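>>> apply_moves([
  [[0,0,-0.054],[0.0012,-0.002,0],255],
  [[0,0,-0.107],[0.0024,-0.004,0],255],
  [[0,0,-0.159],[0.0034,-0.0062,0],255],
  [[0,0,-0.211],[0.0043,-0.0083,0],255],
  [[0,0,-0.264],[0.0051,-0.0105,0],255],
  [[0,0,-0.316],[0.0058,-0.0128,0],255],
  [[0,0,-0.368],[0.0064,-0.015,0],255],
  [[0,0,-0.421],[0.0069,-0.0174,0],255],
])

```text
clock: 6.08
ee_pos: [640.4, 80.2, 88.8]
tcp_rot: [92.0, 89.7, 81.0]
ft_force: [-0.1, 0.5, 0.4]
opening: 0.3
```

```bash
python3 look.py g; python3 plan.py 16 42 3.9 4.0 4.1 4.2 4.3 4.35 4.4 4.45 4.5 4.55 4.6
python3 - <<'E'
from h import *
c=np.load('pics/scf.npy',allow_pickle=True).item()['c']
A=np.array([596,72.8])
for k in np.arange(3.5,5.6,.25):
    t=np.radians(102.9-30*k); P=[[*(A+r*np.array([np.cos(t),np.sin(t)])),87] for r in (19,52)]
    print(k,((proj(c,P)-[240,150])*3.478).round(0).tolist())
E
```

```text
6.0833 [640.4  80.2  88.8] z az -11.0 tilt [ 0.001  0.005 -1.   ] [-0.1  0.5  0.4] [-0.    0.    0.01] [-3. 32. 85.  0. 63.  8.]
3.9 turn -0.055 shift [ 0.0002 -0.0018] z->89 0.0002
4.0 turn -0.107 shift [ 0.0004 -0.0042] z->89 0.0002
4.1 turn -0.159 shift [ 0.0005 -0.0065] z->89 0.0002
4.2 turn -0.212 shift [ 0.0005 -0.0089] z->89 0.0002
4.3 turn -0.264 shift [ 0.0004 -0.0112] z->89 0.0002
4.35 turn -0.29 shift [ 0.0002 -0.0124] z->89 0.0002
4.4 turn -0.316 shift [ 0.0001 -0.0136] z->89 0.0002
4.45 turn -0.343 shift [-0.0001 -0.0147] z->89 0.0002
4.5 turn -0.369 shift [-0.0003 -0.0159] z->89 0.0002
4.55 turn -0.395 shift [-0.0006 -0.017 ] z->89 0.0002
4.6 turn -0.421 shift [-0.0008 -0.0182] z->89 0.0002
3.5 [[220.0, 278.0], [248.0, 237.0]]
3.75 [[224.0, 280.0], [259.0, 241.0]]
4.0 [[228.0, 282.0], [269.0, 247.0]]
4.25 [[231.0, 285.0], [278.0, 254.0]]
4.5 [[234.0, 288.0], [285.0, 261.0]]
4.75 [[236.0, 291.0], [291.0, 270.0]]
5.0 [[238.0, 294.0], [296.0, 279.0]]
5.25 [[239.0, 298.0], [300.0, 288.0]]
5.5 [[240.0, 301.0], [301.0, 298.0]]
```

View pics/Lg.png

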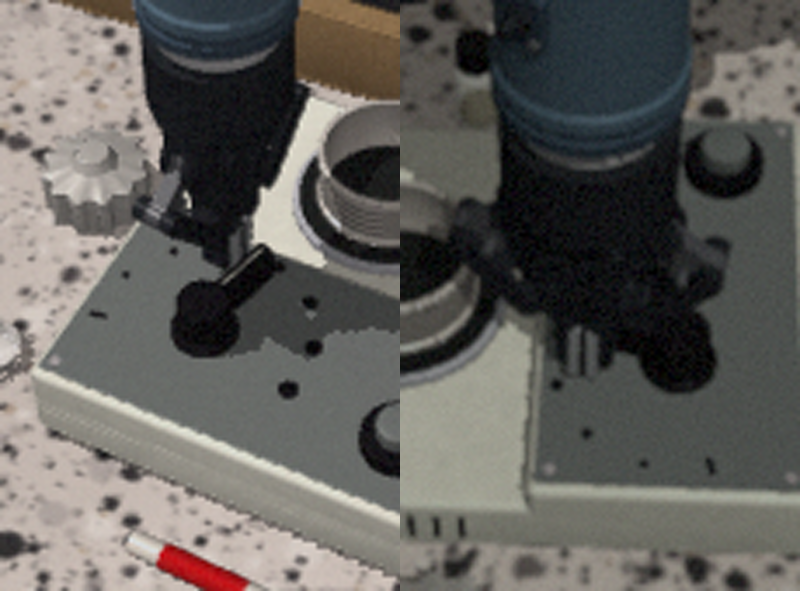

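>>> apply_moves([
  [[0,0,-0.055],[0.0002,-0.0018,0],255],
  [[0,0,-0.107],[0.0004,-0.0042,0],255],
  [[0,0,-0.159],[0.0005,-0.0065,0],255],
  [[0,0,-0.212],[0.0005,-0.0089,0],255],
  [[0,0,-0.264],[0.0004,-0.0112,0],255],
  [[0,0,-0.29],[0.0002,-0.0124,0],255],
  [[0,0,-0.316],[0.0001,-0.0136,0],255],
  [[0,0,-0.343],[-0.0001,-0.0147,0],255],
])

```text
clock: 6.85
ee_pos: [640.2, 65.3, 88.8]
tcp_rot: [91.3, 89.7, 60.8]
ft_force: [0.2, 1.1, -0.7]
opening: 0.2
```

```bash
python3 look.py i; python3 plan.py 16 42 4.45 4.5 4.52 4.54 4.56 4.58 4.6 4.63 4.66 4.7 4.75
```

```text
6.85 [640.2  65.3  88.8] z az -30.6 tilt [ 0.002  0.004 -1.   ] [ 0.2  1.1 -0.7] [ 0.18  0.   -0.02] [-4. 32. 86.  0. 62. 26.]
4.45 turn -0.001 shift [0.     0.0001] z->89 0.0002
4.5 turn -0.027 shift [-0.0002 -0.001 ] z->89 0.0002
4.52 turn -0.038 shift [-0.0003 -0.0015] z->89 0.0002
4.54 turn -0.048 shift [-0.0004 -0.002 ] z->89 0.0002
4.56 turn -0.059 shift [-0.0005 -0.0024] z->89 0.0002
4.58 turn -0.069 shift [-0.0006 -0.0029] z->89 0.0002
4.6 turn -0.08 shift [-0.0007 -0.0033] z->89 0.0002
4.63 turn -0.095 shift [-0.0009 -0.004 ] z->89 0.0002
4.66 turn -0.111 shift [-0.0011 -0.0047] z->89 0.0002
4.7 turn -0.132 shift [-0.0013 -0.0056] z->89 0.0002
4.75 turn -0.158 shift [-0.0017 -0.0067] z->89 0.0002
```

View pics/Li.png

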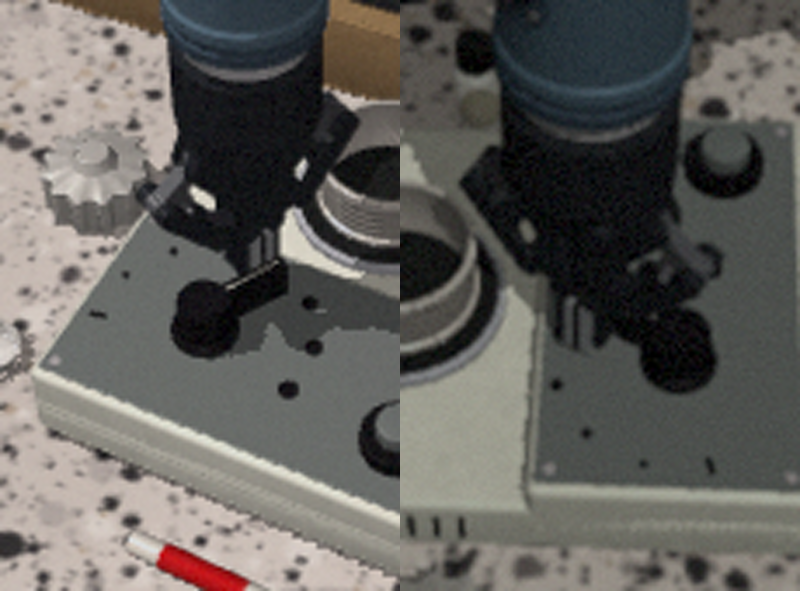

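>>> apply_moves([
  [[0,0,-0.027],[-0.0002,-0.001,0],255],
  [[0,0,-0.038],[-0.0003,-0.0015,0],255],
  [[0,0,-0.048],[-0.0004,-0.002,0],255],
  [[0,0,-0.059],[-0.0005,-0.0024,0],255],
  [[0,0,-0.069],[-0.0006,-0.0029,0],255],
  [[0,0,-0.08],[-0.0007,-0.0033,0],255],
  [[0,0,-0.08],[-0.0007,-0.0033,0],255],
  [[0,0,-0.08],[-0.0007,-0.0033,0],255],
])

```text
clock: 7.62
ee_pos: [639.6, 61.7, 88.8]
tcp_rot: [89.1, 89.8, 54.0]
ft_force: [0.4, 0.9, -0.7]
opening: 0.1
```

```bash
python3 look.py j
```

```text
7.6167 [639.6  61.7  88.8] z az -35.1 tilt [ 0.002  0.003 -1.   ] [ 0.4  0.9 -0.7] [ 0.04 -0.   -0.02] [-5. 32. 86.  0. 62. 30.]
```

View pics/Lj.png

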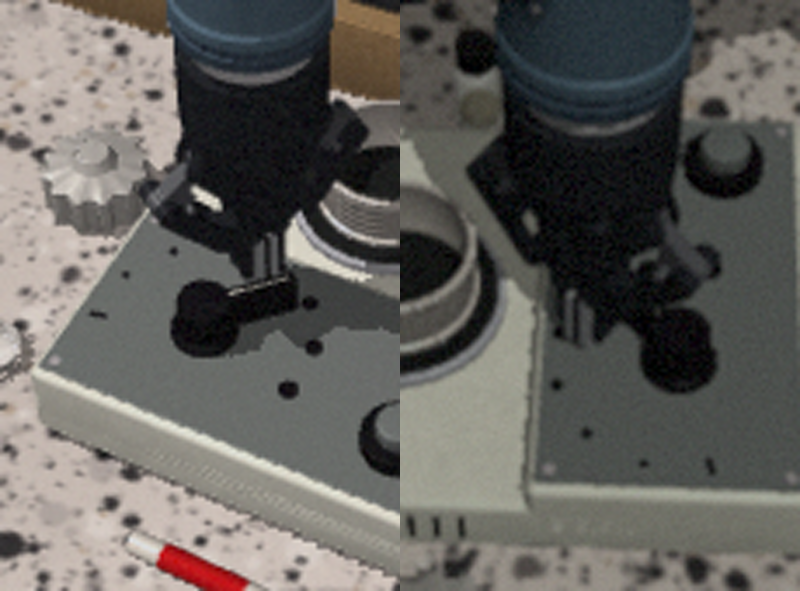

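>>> apply_moves([
  [[0,0,0],[0.004,0.0037,0],255],
  [[0,0,0],[0.008,0.0075,0.003],255],
  [[0,0,0],[0.008,0.0075,0.02],255],
  [[0,0,0],[0.008,0.0075,0.045],255],
  [[0,0,0],[0.008,0.0075,0.045],255],
  [[0,0,0],[-0.02,-0.03,0.045],255],
  [[0,0,0],[-0.045,-0.07,0.045],255],
  [[0,0,0],[-0.072,-0.112,0.045],255],
])

```text
clock: 8.38
ee_pos: [577.4, -34.4, 133.8]
tcp_rot: [79.2, 89.7, 44.3]
ft_force: [0.6, -0.1, -0.3]
opening: 0.1
```

```bash
python3 look.py k
```

```text
8.3833 [577.4 -34.4 133.8] z az -35.0 tilt [ 0.003  0.003 -1.   ] [ 0.6 -0.1 -0.3] [-0.01 -0.05  0.04] [-15.  23.  93.   0.  63.  20.]
```

View pics/Lk.png

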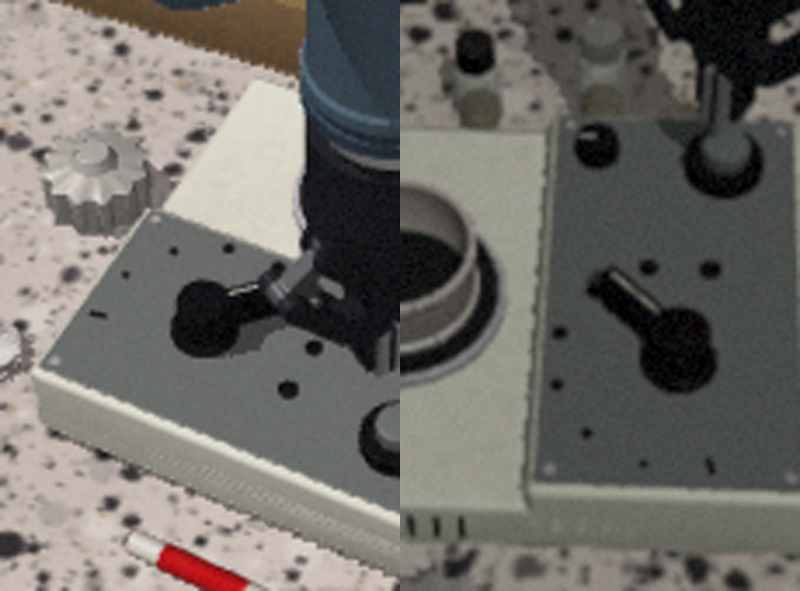

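>>> apply_moves([
  [[0,0,0],[-0.01,-0.016,0],255],
  [[0,0,0],[-0.01,-0.016,0],255],
  [[0,0,0],[-0.01,-0.016,0],255],
  [[0,0,0],[-0.01,-0.016,-0.01],255],
  [[0,0,0],[-0.01,-0.016,-0.02],255],
  [[0,0,0],[-0.01,-0.016,-0.028],255],
  [[0,0,0],[-0.01,-0.016,-0.028],255],
  [[0,0,0],[-0.01,-0.016,-0.028],255],
])

```text
clock: 9.15
ee_pos: [564.7, -53.5, 104.3]
tcp_rot: [162.0, 89.8, 126.7]
ft_force: [0.3, -0.3, 0.2]
opening: -0.3
```

```bash
sed -i 's/(240,150)),(b,(250,150))/(290,190)),(b,(270,120))/' look.py; python3 look.py l
```

```text
9.15 [564.7 -53.5 104.3] z az -35.3 tilt [-0.002  0.003 -1.   ] [ 0.3 -0.3  0.2] [ 0.05 -0.    0.05] [-17.  24.  96.   0.  60.  18.]
```

View pics/Ll.png

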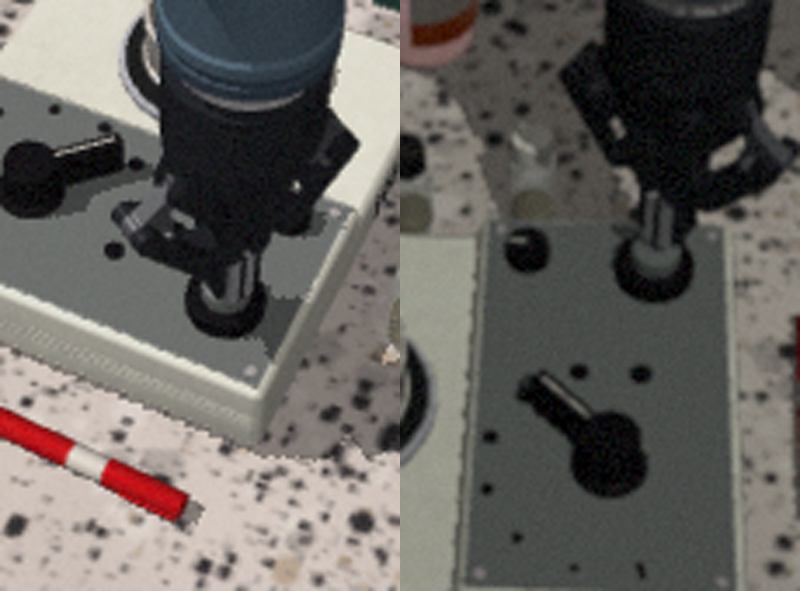

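>>> apply_moves([
  [[0,0,0],[0.0025,0.003,0],255],
  [[0,0,0],[0.0025,0.003,-0.002],255],
  [[0,0,0],[0.0025,0.003,-0.004],255],
  [[0,0,0],[0.0025,0.003,-0.006],255],
  [[0,0,0],[0.0025,0.003,-0.007],255],
  [[0,0,0],[0.0025,0.003,-0.008],255],
  [[0,0,0],[0.0025,0.003,-0.009],255],
  [[0,0,0],[0.0025,0.003,-0.009],255],
])

```text
clock: 9.92
ee_pos: [568.3, -50.9, 96.7]
tcp_rot: [100.0, 89.9, 64.7]
ft_force: [0.9, 2.1, 4.3]
opening: 0.0
```

```bash
python3 look.py m
```

```text
9.9167 [568.3 -50.9  96.7] z az -35.3 tilt [ 0.001  0.002 -1.   ] [0.9 2.1 4.3] [ 0.29 -0.16  0.04] [-16.  25.  96.   0.  59.  19.]
```

View pics/Lm.png

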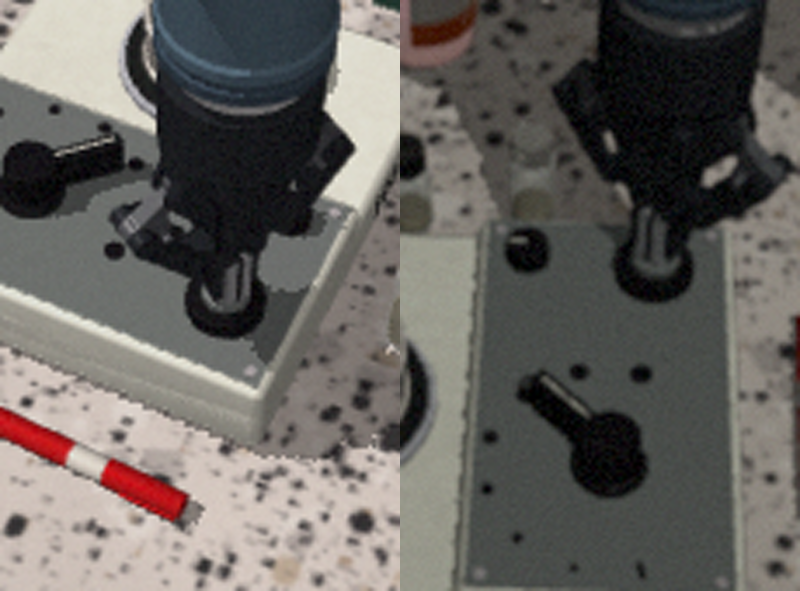

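>>> apply_moves([
  [[0,0,0],[0,0,-0.001],255],
  [[0,0,0],[0,0,-0.0015],255],
  [[0,0,0],[0,0,-0.002],255],
  [[0,0,0],[0,0,-0.0025],255],
  [[0,0,0],[0,0,-0.003],255],
  [[0,0,0],[0,0,-0.003],255],
  [[0,0,0],[0,0,-0.003],255],
  [[0,0,0],[0,0,-0.003],255],
])

```text
clock: 10.68
ee_pos: [568.4, -50.9, 94.9]
tcp_rot: [83.8, 89.9, 48.5]
ft_force: [-2.5, 2.9, 12.4]
opening: 0.1
```

```bash
python3 look.py n
```

```text
10.6833 [568.4 -50.9  94.9] z az -35.3 tilt [ 0.002  0.002 -1.   ] [-2.5  2.9 12.4] [ 0.36  0.4  -0.01] [-16.  25.  96.   0.  58.  19.]
```

>>> apply_moves([
  [[0,0,0],[0,0,0],255],
  [[0,0,0],[0,0,0.006],255],
  [[0,0,0],[0,0,0.015],255],
  [[0,0,0],[0,0,0.035],255],
  [[0,0,0],[0,0,0.06],255],
  [[0,0,0],[0,0,0.09],255],
  [[0,0,0],[0,0,0.12],255],
  [[0,0,0],[-0.03,-0.03,0.15],255],
])

```text
clock: 11.45
ee_pos: [546.7, -72.9, 241.3]
tcp_rot: [62.2, 89.7, 27.0]
ft_force: [1.0, -2.8, 0.5]
opening: 0.1
```

>>> apply_moves([
  [[0,0,0],[-0.03,-0.03,0.02],255],
  [[0,0,0],[-0.06,-0.06,0.03],255],
  [[0,0,0],[-0.09,-0.09,0.03],255],
  [[0,0,0],[-0.12,-0.12,0.03],255],
  [[0,0,0],[-0.12,-0.12,0.03],255],
  [[0,0,0],[-0.12,-0.12,0.03],255],
  [[0,0,0],[-0.12,-0.12,0.03],255],
  [[0,0,0],[-0.12,-0.12,0.03],255],
])

```text
clock: 12.12
ee_pos: [427.3, -192.2, 271.2]
tcp_rot: [68.5, 89.7, 33.4]
ft_force: [-0.6, 0.3, -1.0]
opening: 0.4
```

```bash
python3 look.py o; python3 - <<'E'
import cv2
a=cv2.imread('pics/sco.png'); b=cv2.imread('pics/sdo.png')
cv2.imwrite('pics/sc9.png',cv2.resize(a[165:325,230:440],None,fx=3.7,fy=3.7,interpolation=cv2.INTER_CUBIC))
cv2.imwrite('pics/sd9.png',cv2.resize(b[170:320,200:380],None,fx=4,fy=4,interpolation=cv2.INTER_CUBIC))
E
```

```text
12.1167 [ 427.3 -192.2  271.2] z az -35.1 tilt [ 0.005  0.003 -1.   ] [-0.6  0.3 -1. ] [ 0.03 -0.    0.03] [-38.   5.  97.   0.  78.  -3.]
```

View pics/sc9.png

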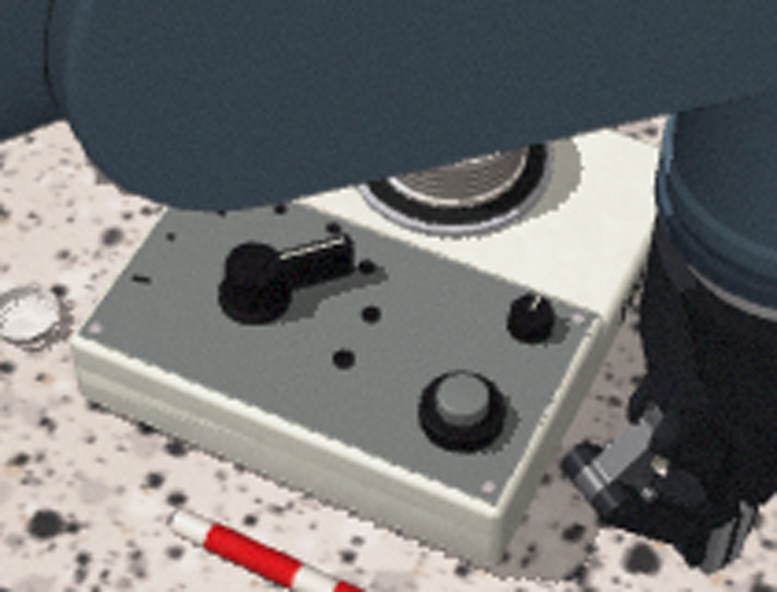

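View pics/sd9.png

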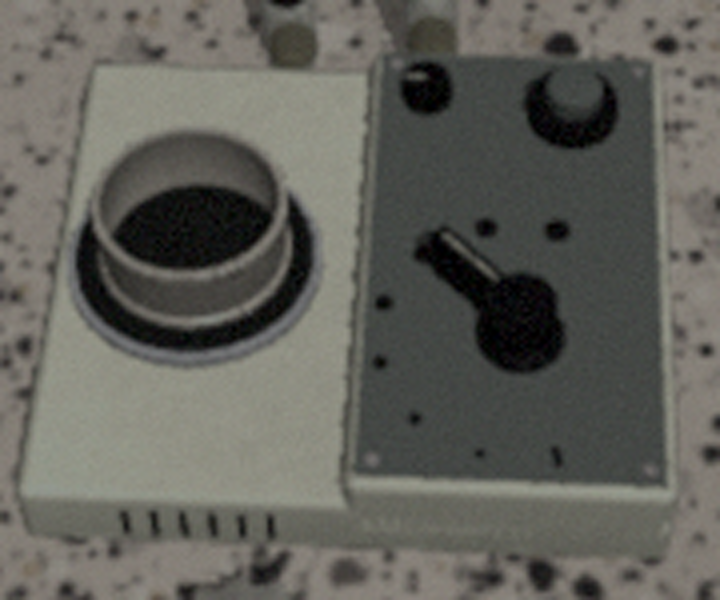

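```bash
python3 -c "
from h import *
print(env.job_done())"
```

```text
the job is handed in; nothing more can be done
None
```

The selector is at speed 5, the start button has been pressed down and let up again, and the job is handed in. The hand-in gave no verdict, so this rests on my own checks.

- **Selector:** I pushed the lever round from the off stop with the shut fingertips, one click at a time. It sprang into speed 5 from just past half way. In the last side picture it points at the fifth dot, and it never went past.
- **Start button:** I pressed it until the force rose to 12.4 N, well above the 5 N needed for full travel, so I take it as right down. I had no direct reading of its travel. In the last pictures it is up again.
- **Everything else:** In the last pictures the shaker, small knob, sieve, vials, marker and pellet cup show no visible shift from the first ones. The rotor was hidden behind the arm in the last scene picture. It stood in place in earlier pictures taken after the lever push.
- **Robot:** The arm is clear of everything, and the clock stood at 12.1 s at the last check.
- **Disagreement:** The scene and side cameras put the selector's axis about 5 mm apart. I used a point between them, and the lever's movement matched it.

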